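# Load the tube rack into the reading bay past the spring gate

### The job

The tube rack waits in the aluminium lane, short of the spring-closed gate flap. Push the long press bar beside the lane with one fingertip to swing the flap up, keep holding it clear of the rack with that finger while another fingertip pushes the rack along the lane, and only when the whole rack is past the flap let the gate spring shut behind it, with the rack home against the end stop. Only slide the rack, never lift it; do not touch its tubes, and leave the things round the lane alone.

Things in the scene. Friction and masses are not known exactly. Their poses are not given: they have to be found in the camera images.
- lane: Straight aluminium lane fixed to the bench, crosswise before the robot, turned up to 0.15 rad. Origin on the bench surface, on the centre line; x across the lane, away from the robot; the rack travels towards -y (robot's right). Floor top at z = 4 mm, y = -252 to +300 mm; side walls 4 mm thick, inner faces at x = -45 and +45 mm, tops at z = 30 mm.
- end_stop (a point): On the centre line, in the plane of the end stop's two rubber bumper faces (lane y = -235 mm), 19 mm above the bench. The stop plate is 44 mm high. Beside it, outside the far wall, stands a grey code reader: lane x = 53 to 103, y = -176 to -100 mm, top at z = 81 mm.
- shaft_mid (a point): On the axis of the 8 mm gate shaft, which runs along lane y at lane x = -57, z = 52 mm, just outside the near wall; this point is at lane y = 110 mm. Bearing bosses, 15 mm across, at lane y = -93 to -81 and +300 to +312 mm.
- gate (a joint): Gate angle, rad: 0 shut, 0.95 open limit. Flap and press bar are one rigid steel piece on the shaft. Pressing the bar towards the lane lifts the flap. Above 0.62 the flap clears the rack's top. Spring-closed: 0.075 N m shut, 0.22 N m at the limit (2 to 6 N at the bar's lip); shuts by itself when let go. The rack cannot push it open.
- bar_lip (a point): Centre line of the press bar's 6 mm thick rolled lower lip, at lane y = 110 mm, moving with the gate. The bar is a plate on the robot's side of the near wall, lane y = -78 to +297 mm, 36 mm from shaft axis to lip. At gate angle q it leans (1.05 - q) rad outward from straight down: lip at lane x = -88, z = 34 mm shut; x = -66, z = 17 mm at 0.8. A finger can press and slide anywhere along it.
- flap_tip (a point): Middle of the flap's free edge, moving with the gate. Flap: 36 mm wide (lane y = -30 to +6 mm), 50 mm from shaft axis to its 5 mm thick tip. Shut, it slopes 0.873 rad below level, over the near wall down into the lane (tip at lane x = -25, z = 14 mm), and blocks the rack; at 0.873 rad it is level, tip at lane x = -7 mm.
- rack: Ivory 40-well tube rack, 84 mm across the lane (x), 196 mm along it (y), 31 mm high, 0.16 to 0.3 kg, loose; origin at the centre of its underside, axes as the lane's. Leading end at its y = -98 mm, trailing end (flat face to push) at +98 mm. At the start the leading end is 13 to 40 mm short of the flap. Home: origin at lane y = -137 mm, trailing end 9 mm past the flap.
- tube_a: Loose sample tube, 13 mm across and about 70 mm long, standing in the rack's well at rack x = +27.5, y = -83 mm; its top is about 80 mm above the bench; origin at its foot.
- tube_b: Loose sample tube, 13 mm across and about 70 mm long, standing in the rack's well at rack x = +27.5, y = -27.5 mm; its top is about 80 mm above the bench; origin at its foot.
- tube_c: Loose sample tube, 13 mm across and about 70 mm long, standing in the rack's well at rack x = +9.5, y = -46.5 mm; its top is about 80 mm above the bench; origin at its foot.
- tube_d: Loose sample tube, 13 mm across and about 70 mm long, standing in the rack's well at rack x = +27.5, y = +9.5 mm; its top is about 80 mm above the bench; origin at its foot.
- timer: Bystander: flat white bench timer, 62 x 66 x 18 mm, on the robot's side of the lane; origin at the centre of its underside.
- petri: Bystander: petri dish, 58 mm across, 14 mm high, beyond the lane; origin at the centre of its underside.
- reagent_bottle: Bystander: white bottle with a cap, 52 mm across, 118 mm high, beyond the lane; origin at the centre of its underside.

How it is judged (in metres and radians):
On the way, in this order (a step that is already met when the one before it is completed fails the run):
1. a finger holds the gate open, clear of the rack's height, while the rack is still short of the flap (value of joint gate above 0.61 rad and contact force between the fingers and gate above 0.4 N and y of rack in the frame of lane above 0.105 m), for 0.1 s.
2. with the gate still held open by a finger, the rack is about half-way under the flap (value of joint gate above 0.61 rad and contact force between the fingers and gate above 0.4 N and y of rack in the frame of lane between -0.06 and 0.04 m), for 0.1 s.
3. with the gate still held open by a finger, the rack's trailing end leaves the flap (value of joint gate above 0.61 rad and contact force between the fingers and gate above 0.4 N and y of rack in the frame of lane below -0.128 m), for 0.1 s.
At the end, for the whole second after the job is handed in: The rack lies flat on the lane floor within 6 mm of the end stop's bumpers, at rest, its tubes still standing in it, and the gate is shut behind it (within 0.06 rad) (value of joint gate below 0.06 rad and y of rack in the frame of lane below -0.131 m and linear speed of rack below 0.01 m/s and angle between rack's own z axis and vertical below 0.04 rad and z of rack in the frame of lane below 0.008 m and angle between each of tube_a, tube_b, tube_c, tube_d's own z axis and vertical below 0.3 rad); the robot touches nothing.
It fails at once if the gate and the rack press on each other (more than 2 N): the rack rammed into the gate, or the gate let down on the rack (contact force between gate and rack above 2 N).
It fails at once if the rack is lifted more than 10 mm off the lane floor or tipped (z of rack in the frame of lane above 0.014 m or angle between rack's own z axis and vertical above 0.12 rad).
It fails at once if the arm pushes or holds a tube (more than 1.5 N) (contact force between any of the arm, the fingers and tube_a above 1.5 N or contact force between any of the arm, the fingers and tube_b above 1.5 N or contact force between any of the arm, the fingers and tube_c above 1.5 N or contact force between any of the arm, the fingers and tube_d above 1.5 N).
It fails at once if a tube is tipped or taken out of the rack (angle between any of tube_a, tube_b, tube_c, tube_d's own z axis and vertical above 0.5 rad or z of any of tube_a, tube_b, tube_c, tube_d in the frame of rack above 0.03 m).
It fails at once if a bystander is moved by more than 20 mm (distance of any of timer, petri, reagent_bottle from where it was at the start of the episode above 0.02 m).
It also fails if it takes over 45 s, if anything falls off the work surface, if the arm or the gripper's body presses on something with over 40 N, if the wrist force passes 120 N, or if a joint passes its speed limit or range.

### The arm

A 6-joint arm with a two-finger parallel gripper is mounted at the origin on a cart in front of the work surface, level with it; the furniture and walls round the work are solid. World frame = base frame: x ahead of the robot, y to its left, z up, the work surface at z = 0. Lengths are in mm, angles in degrees, forces in N, time in s.
With the tool pointing down it reaches from about 350 to 850 mm from the base axis. Payload 8.1 kg.
Tool frame: the origin (TCP) lies on the centre line of the jaws, within the pads' length; the fingertips stand 11 mm ahead of it and the grasp point (between the pads) lies 8 mm behind it; z points along the fingers, y is the line along which they close (so a half turn about z gives the same grasp; the last joint's range is limited). The gripper opens to 93 mm and grips with 3 to 60 N. Pads are 15 mm wide; open, the fingers measure 128 mm over their backs; the gripper's body (75 mm by 188 mm) begins 65 mm behind the grasp point.
Start: joints at [-80.638, 7.471, 85.268, -0, 87.261, -4.893], TCP at [147.765, -581.525, 229.635] pointing down, gripper open.
Joint ranges: [-169.43, 169.43], [-51.17, 129.36], [1.28, 143.12], [-76.62, 256.62], [0, 156.53], [-152.29, 152.29]. Speed limits (degrees/s): [136.94, 136.94, 159.86, 180, 180, 180].

### API

Orientations are given as [roll, pitch, yaw] about the fixed x, y, z axes, in that order (R = Rz(yaw) Ry(pitch) Rx(roll)).
In Python, from workcell import robot gives the robot as it stands. The module is installed in compiled form; this text tells all that it offers.
- The arm moves only by the shell command python3 -m crank 'ROWS' [OPENING] [FORCE]. ROWS is JSON, a list that holds one entry, the list of rows, each a list of 6 numbers: the shift along the tool's x, y, z in m, then the turn, a rotation vector about the tool's x, y, z in degrees. In form: [[[tx, ty, tz, rx, ry, rz], ...]]. A call has exactly 5 rows; each row is the pose to reach, as a shift and turn from the pose commanded when the call began, along the tool's axes at that moment; what a row does not reach only later rows make up. A row lasts 1/12 s, in which the tool goes at most 41.7 mm and 7.16 degrees, less where a joint would pass 70% of its speed; a pose out of reach is approached as far as the arm can. A call with a gripper value outside its range is refused whole. OPENING is the finger opening in m, from 0 to 0.093, set as the call begins (- or left out, the last holds). The fingers move at their own pace and stop on an object; FORCE is the grip in N (left out, the last holds). Time passes only in rows, so rows that repeat a pose let the fingers close, or fill a call up. It gives the time, the measured TCP pose, the force, the opening and the grip force at its end, in the units of the state.
- robot.read_state(): the state, without advancing time (a new reading comes with each control period).
- robot.grab_frame(name): name is "scene" or "top"; returns the picture (400x640x3 uint8, red, green, blue); there is no depth.
- robot.camera_model(name): a dict with "fx", "fy", "cx", "cy" (pixels), "rvec" (rotation vector, rad) and "tvec" (3), from world to camera coordinates, as OpenCV has them. Camera axes: x right, y down, z forward; pixel columns grow to the right and rows downward; lengths in mm; the calibration is good to about 2 mm. A picture is of the moment at which its call begins. camera_model takes no time and is no camera call.
- robot.hand_in(): hands the job in; it is judged then, once.
The state is a dict: "t": time; "q": joint angles; "joint_velocities": joint speeds; "joint_efforts": joint torques, N m; "tool_pos": TCP position; "tool_rot": TCP orientation; "ft_force": force on the tool from outside, world axes, zero at the start; "torque": the same for the moment, N m; "finger_gap": finger opening in mm; "finger_force": force on a finger pad.
Only numpy, scipy, OpenCV 4.12 (cv2) and the standard library are available. Lean on these libraries where they do the work, as an engineer would, in place of code of your own. Each camera call takes 0.05 s, during which the arm holds its last target. There are 200 camera calls.

## Working session

There is one attempt and no reset: what is moved stays moved. The work goes in short steps, Python scripts to look and compute and a shell command to move; the robot and the scene stay as the last step left them, time stands still between calls to the robot, and variables do not carry over. Pictures are saved under pics/ and viewed, at most 10 in all, crops included, and the job is handed in when it is done.

```bash
mkdir -p pics; python3 - <<'E'
from workcell import robot
import cv2
for n in("scene","top"):
    f=robot.grab_frame(n); cv2.imwrite(f"pics/{n}0.png",cv2.cvtColor(f,cv2.COLOR_RGB2BGR)); print(n,robot.camera_model(n))
s=robot.read_state();print(s)
E
```

```text
scene {'fx': 408.2517901667944, 'fy': 408.2517901667944, 'cx': 313.6913658056799, 'cy': 205.683759610847, 'rvec': array([ 0.99754879, -2.13526424,  1.32692225]), 'tvec': array([372.2635071 , 255.88765335, 517.77254942])}
top {'fx': 400.9934297461151, 'fy': 400.9934297461151, 'cx': 320.02356216941723, 'cy': 199.76825981178675, 'rvec': array([ 2.16829853, -2.156128  ,  0.05301789]), 'tvec': array([ 17.88362291, 558.89397302, 872.53769139])}
{'t': 0.1, 'q': array([-8.06389292e+01,  7.51190737e+00,  8.53227992e+01, -1.23083926e-03,
        8.72626733e+01, -4.89458025e+00]), 'joint_velocities': array([ 0.07256918,  0.00604389, -0.15513212,  0.0401065 , -0.01717477,
        0.00469212]), 'joint_efforts': array([ 1.21648121e-03, -5.61342752e+01, -4.93096769e+01,  7.69176800e-02,
        2.91169976e-02, -4.16024011e-05]), 'tool_pos': array([ 147.66571551, -581.02578294,  228.68290774]), 'tool_rot': array([-1.79902870e+02, -7.08385158e-03,  1.42557049e+01]), 'ft_force': array([ 0.00251998,  0.62578115, -0.93547549]), 'torque': array([-0.02371439, -0.00340139, -0.0059412 ]), 'finger_force': 0.0, 'finger_gap': 93.30008321215026}
```

View pics/scene0.png

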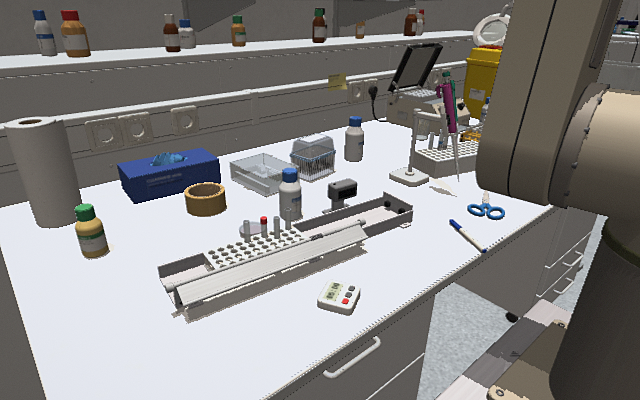

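View pics/top0.png

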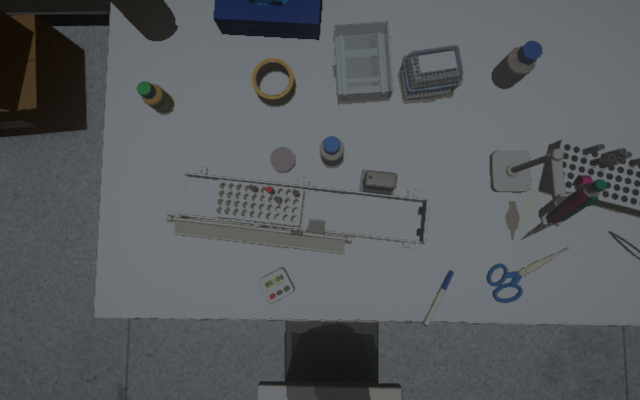

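The scene view shows the lane and the gate bar on the robot's side. The top view shows the lane from about (170,215) to (427,220), the flap near (316,226), the end stop at (423,220) and the rack at 218–305. I'll zoom in on the top view.

```bash
python3 - <<'E'
import cv2,numpy as np
f=cv2.imread("pics/top0.png")[160:265,160:440]
f=cv2.resize(f,None,fx=2.85,fy=2.85,interpolation=cv2.INTER_CUBIC); f=np.clip(f.astype(float)*1.5,0,255).astype('uint8')
g=cv2.imread("pics/scene0.png")[180:330,150:420]
g=cv2.resize(g,(798,int(150*2.955)),interpolation=cv2.INTER_CUBIC)
cv2.imwrite("pics/t1.png",f);cv2.imwrite("pics/s1.png",g)
E
```

```text
(no output)
```

View pics/t1.png

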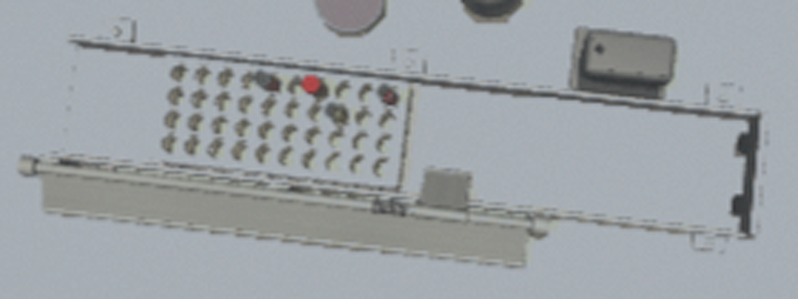

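View pics/s1.png

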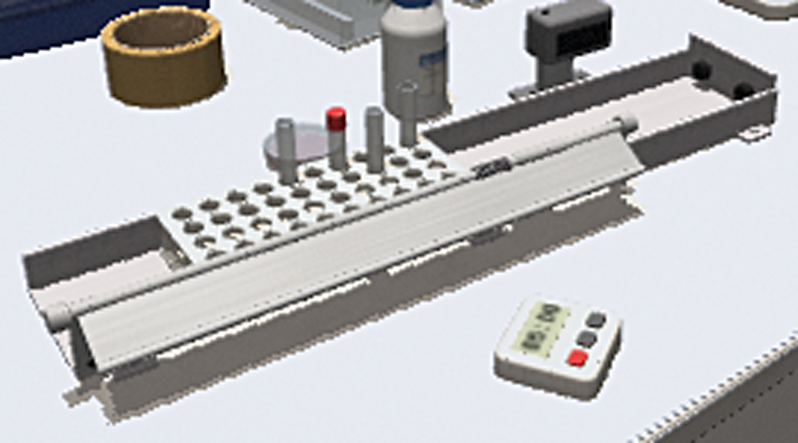

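The crops give clear keypoints: boss ends at crop px (20,165) and (548,228), wall ends, lip corners, bumpers, and the rack's leading edge (413,88)–(400,187). I'll cast rays at the known heights and do a rigid 2D fit.

```bash
cat > h.py <<'E'
import numpy as np,cv2
from workcell import robot
def ray(n,u,v,z):
    m=robot.camera_model(n);R=cv2.Rodrigues(np.array(m['rvec']))[0];t=np.array(m['tvec'])
    c=-R.T@t; d=R.T@np.array([(u-m['cx'])/m['fx'],(v-m['cy'])/m['fy'],1]); return (c+d*(z-c[2])/d[2])[:2]
E
python3 - <<'E'
from h import *
T=lambda u,v,z:ray("top",u/2.85+160,v/2.85+160,z)
S=lambda u,v,z:ray("scene",u/2.955+150,v/2.955+180,z)
K=[(T,70,40,30,47,300),(T,20,165,52,-57,312),(T,548,228,52,-57,-93),(T,43,211,34,-90,297),(T,523,266,34,-90,-78),
(T,736,145,19,20,-235),(T,731,205,19,-20,-235),(T,758,112,44,49,-239),(T,430,168,14,-25,6),(T,471,172,14,-25,-30),
(S,48,318,52,-57,312),(S,635,124,52,-57,-93),(S,24,258,30,47,300)]
def fit(K):
    W=np.array([k[0](k[1],k[2],k[3]) for k in K]);L=np.array([k[4:] for k in K],float)
    a=L-L.mean(0);b=W-W.mean(0);th=np.arctan2((a[:,0]*b[:,1]-a[:,1]*b[:,0]).sum(),(a*b).sum())
    R=np.array([[np.cos(th),-np.sin(th)],[np.sin(th),np.cos(th)]]);o=W.mean(0)-R@L.mean(0)
    return th,R,o,(W-o)@R-L
w=[0,1,2,3,4,7]
for s in (w,range(10),range(13)):
    th,R,o,r=fit([K[i] for i in s]);print(np.degrees(th),o);print(r.round(1).tolist())
th,R,o,r=fit(K[:10])
for f,u,v,z in [(T,413,88,35),(T,400,187,35),(T,165,165,35),(T,312,85,80),(T,266,78,80),(T,388,93,80),(T,338,112,80)]: print(((f(u,v,z)-o)@R).round(1))
for n,f,u,v,z in [('timer',S,540,300,18),('timerT',T,(277-160)*2.85,(286-160)*2.85,18)]: print(n,((f(u,v,z)-o)@R).round(1))
E
```

```text
-6.311617818959404 [537.16912412  35.9339781 ]
[[-1.4, -1.9], [0.3, 1.9], [-0.0, 0.6], [-0.3, 1.1], [1.8, 0.5], [-0.3, -2.2]]
-6.262024386574316 [538.03606045  36.18394398]
[[-2.0, -2.3], [-0.3, 1.6], [-1.0, 0.3], [-0.9, 0.8], [0.9, 0.2], [2.8, 2.5], [-4.1, 1.8], [-1.3, -2.6], [2.7, -2.9], [3.3, 0.5]]
-6.258250267949013 [537.72411305  36.68795155]
[[-1.6, -2.8], [0.1, 1.1], [-0.6, -0.2], [-0.5, 0.4], [1.2, -0.2], [3.1, 2.0], [-3.8, 1.4], [-1.0, -3.0], [3.0, -3.4], [3.6, 0.1], [3.5, 0.1], [-2.7, 2.7], [-4.5, 1.9]]
[37.2 22.2]
[-40.2  23.1]
[-44.3 207.2]
[26.6 93.1]
[ 28.  127.8]
[27.1 36.4]
[ 8.9 71.4]
timer [-149.1   56.7]
timerT [-178.7   60. ]
```

Lane yaw is about -6.28° with its origin near (537.6, 36.3). The rack's y is about 119 mm, so its trailing end is at 217. 

Plan:
- Turn the tool so its y lies along lane x.
- One finger goes outside the bar and the other inside the lane behind the rack.

I'll start moving now.

```bash
python3 -m crank '[[[0.037,-0.0136,0,0,0,-7],[0.074,-0.0272,0,0,0,-14],[0.110,-0.0408,0,0,0,-21],[0.147,-0.0544,0,0,0,-28],[0.184,-0.068,0,0,0,-35]]]' 0.076 50
python3 -m crank '[[[0.039,0,0,0,0,-6.9],[0.078,0,0,0,0,-13.8],[0.118,0,0,0,0,-20.7],[0.158,0,0,0,0,-27.6],[0.198,0,0,0,0,-34.5]]]'
cat >> h.py <<'E'
th=np.radians(-6.28);RL=np.array([[np.cos(th),-np.sin(th)],[np.sin(th),np.cos(th)]]);O=np.array([537.6,36.3])
lane=lambda p:(np.asarray(p)[:2]-O)@RL
def st():
    s=robot.read_state();print('t',round(s['t'],2),'lane',lane(s['tool_pos']).round(1),'z',s['tool_pos'][2].round(1),'rot',s['tool_rot'].round(2),'F',(RL.T@s['ft_force'][:2]).round(1),s['ft_force'][2].round(1),'gap',s['finger_gap'].round(1))
E
python3 -c "
from h import *
st();print('bottle',lane(ray('top',332,145,118)),'timer',lane(ray('top',277,286,18)))"
```

```text
t: 0.52
tool_pos: [310.3, -468.9, 229.2]
tool_rot: [-180.0, -0.0, 49.6]
ft_force: [0.3, -0.9, -0.3]
finger_gap: 76.3
finger_force: 0.0
t: 0.93
tool_pos: [439.4, -318.4, 229.3]
tool_rot: [-180.0, -0.0, 84.1]
ft_force: [1.3, -0.3, 0.1]
finger_gap: 75.9
finger_force: 0.0Traceback (most recent call last):
  File "<string>", line 3, in <module>
    st();print('bottle',lane(ray('top',332,145,118)),'timer',lane(ray('top',277,286,18)))
    ~~^^
  File "h.py", line 9, in st
    s=robot.read_state();print('t',round(s['t'],2),'lane',lane(s['tool_pos']).round(1),'z',s['tool_pos'][2].round(1),'rot',s['tool_rot'].round(2),'F',(RL.T@s['ft_force'][:2]).round(1),s['ft_force'][2].round(1),'gap',s['finger_gap'].round(1))
                                                                                                                                                                                                                        ^^^^^^^^^^^^^^^^^^^^^
AttributeError: 'float' object has no attribute 'round'
```

```bash
sed -i "s/s\['finger_gap'\].round(1)/round(float(s['finger_gap']),1)/" h.py
python3 -m crank '[[[0.04,0,0,0,0,0.4],[0.08,0,0,0,0,0.4],[0.12,0,0,0,0,0.4],[0.16,0,0,0,0,0.4],[0.2,0,0,0,0,0.4]]]'
python3 -m crank '[[[0.04,0,0,0,0,0],[0.08,0,0,0,0,0],[0.12,0,0,0,0,0],[0.16,0,0,0,0,0],[0.2,0,0,0,0,0]]]'
python3 -m crank '[[[0.041,0,0,0,0,0],[0.082,0,0,0,0,0],[0.123,0,0,0,0,0],[0.164,0,0,0,0,0],[0.205,0,0,0,0,0]]]'
python3 -c "
from h import *
st();print('bottle',lane(ray('top',332,145,118)),'timer',lane(ray('top',277,286,18)))"
```

```text
t: 1.35
tool_pos: [459.9, -119.5, 229.2]
tool_rot: [-180.0, -0.0, 83.3]
ft_force: [1.2, -0.0, -0.1]
finger_gap: 76.1
finger_force: 0.0
t: 1.77
tool_pos: [483.0, 79.2, 229.4]
tool_rot: [-180.0, 0.0, 83.4]
ft_force: [0.7, -0.5, -0.1]
finger_gap: 75.7
finger_force: 0.0
t: 2.18
tool_pos: [506.7, 282.9, 229.2]
tool_rot: [-180.0, 0.0, 83.4]
ft_force: [0.9, -0.9, 0.3]
finger_gap: 76.0
finger_force: 0.0
t 2.18 lane [-57.7 241.7] z 229.2 rot [-1.7997e+02  2.0000e-02  8.3370e+01] F [ 1.  -0.8] 0.3 gap 76.0
bottle [128.2502588  -28.10641069] timer [-178.23160881   59.88696493]
```

```bash

python3 -m crank '[[[0,-0.001,0.03,0,0,-0.3],[0.002,-0.002,0.06,0,0,-0.3],[0.004,-0.002,0.09,0,0,-0.3],[0.004,-0.002,0.12,0,0,-0.3],[0.004,-0.002,0.15,0,0,-0.3]]]' >/dev/null
python3 - <<'E'
from h import *
st()
a=robot.grab_frame('top')[150:290,160:440];b=robot.grab_frame('scene')[150:340,140:420]
o=np.vstack([cv2.resize(a,(560,280)),cv2.resize(b,(450,305))[:,:].copy() if 0 else cv2.copyMakeBorder(cv2.resize(b,(450,305)),0,0,0,110,0)])
cv2.imwrite('pics/v1.png',o[...,::-1])
E
```

```text
t 2.6 lane [-59.5 243.8] z 77.8 rot [-1.7997e+02  2.0000e-02  8.3690e+01] F [-0.1 -0.6] 0.6 gap 75.9
```

View pics/v1.png

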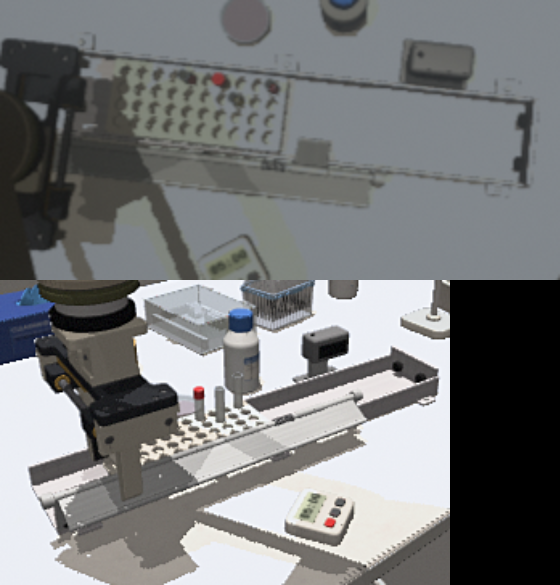

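The near finger is outside the bar (lower view around 130,480), and the other is over the lane behind the rack. I'll descend, then press.

```bash

python3 -m crank '[[[0,0,0.012,0,0,0],[0,0,0.024,0,0,0],[0,0,0.036,0,0,0],[0,0,0.046,0,0,0],[0,0,0.056,0,0,0]]]' >/dev/null
python3 -c "
from h import *
st()"
python3 -m crank '[[[0,0.003,0,0,0,0],[0,0.006,0,0,0,0],[0,0.009,0,0,0,0],[0,0.012,0,0,0,0],[0,0.015,0,0,0,0]]]' >/dev/null
python3 -c "
from h import *
st()"
```

```text
t 3.12 lane [-58.5 243.9] z 23.4 rot [ 1.7995e+02 -3.0000e-02  8.3650e+01] F [0.  0.4] 0.3 gap 76.3
t 3.53 lane [-48.9 243.5] z 21.1 rot [-1.794e+02  9.000e-02  8.365e+01] F [-21.4   6.3] -10.3 gap 76.6
```

The 21 N is friction on the lip: the push is almost jamming because the lip moves down as it goes in. I'll back off, start higher, and follow the lip's arc down and inward.

```bash

python3 -m crank '[[[0,-0.006,0,0,0,0],[0,-0.012,0,0,0,0],[0,-0.017,0,0,0,0],[0,-0.017,-0.009,0,0,0],[0,-0.017,-0.018,0,0,0]]]' >/dev/null
python3 -c "
from h import *
st()"
python3 -m crank '[[[0,0.004,0,0,0,0],[0,0.008,0,0,0,0],[0,0.01,0.003,0,0,0],[0,0.012,0.006,0,0,0],[0,0.0145,0.0085,0,0,0]]]' >/dev/null
python3 -c "
from h import *
st()"
```

```text
t 3.95 lane [-60.9 243.7] z 42.6 rot [179.98   0.    83.67] F [ 1.3 -1.4] 0.3 gap 75.9
t 4.37 lane [-46.6 243.4] z 32.3 rot [-1.7994e+02  2.0000e-02  8.3640e+01] F [-2.5  0. ] 1.8 gap 76.5
```

```bash

python3 -m crank '[[[0,0.0025,0.0035,0,0,0],[0,0.0055,0.006,0,0,0],[0,0.0085,0.0075,0,0,0],[0,0.012,0.009,0,0,0],[0,0.0155,0.0098,0,0,0]]]' >/dev/null
python3 - <<'E'
from h import *
st()
a=robot.grab_frame('top')[150:290,160:440];b=robot.grab_frame('scene')[150:340,140:420]
o=np.vstack([cv2.resize(a,(560,280)),cv2.copyMakeBorder(cv2.resize(b,(450,305)),0,0,0,110,0)])
cv2.imwrite('pics/v2.png',o[...,::-1])
E
```

```text
t 4.78 lane [-33.1 243.4] z 21.2 rot [-1.7972e+02  7.0000e-02  8.3660e+01] F [-8.9  3.8] -5.6 gap 75.8
```

View pics/v2.png

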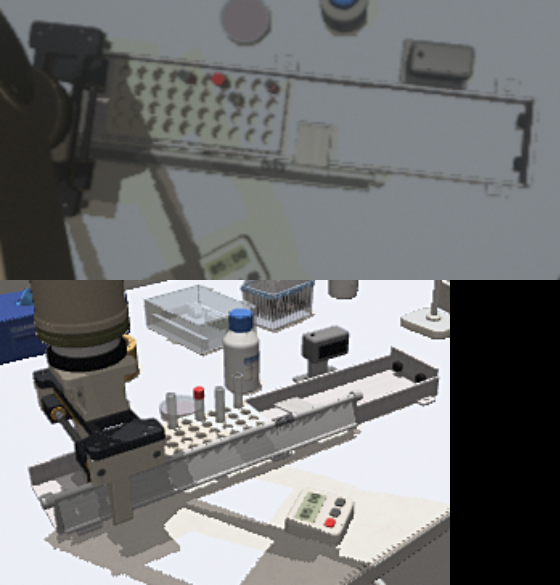

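The gate is open: the flap is level at crop (313,145) and the bar is swung in against the wall. I'll check the angle while closing in on the rack.

```bash

python3 -m crank '[[[-0.002,0.001,0,0,0,0],[-0.006,0.002,0,0,0,0],[-0.010,0.002,0,0,0,0],[-0.014,0.002,0,0,0,0],[-0.018,0.002,0,0,0,0]]]' >/dev/null
python3 - <<'E'
from h import *
st()
for z in (44,48,52): print('tip',lane(ray('top',160+157,150+61,z)))
for z in (17,20): print('lip',lane(ray('top',160+185,150+93.5,z)))
E
```

```text
t 5.3 lane [-30.4 226.2] z 22.1 rot [-1.7984e+02 -4.0000e-02  8.3660e+01] F [-5.9  5.3] -2.4 gap 76.4
tip [ -4.03053024 -10.05833897]
tip [ -4.23213167 -10.24987644]
tip [ -4.4337331  -10.44141391]
lip [-67.47198395 -79.22755378]
lip [-67.4069859  -79.13612493]
```

```bash

python3 -m crank '[[[-0.004,0,0,0,0,0],[-0.008,0,0,0,0,0],[-0.013,0,0,0,0,0],[-0.018,0,0,0,0,0],[-0.024,0,0,0,0,0]]]' >/dev/null; python3 -c "
from h import *
st()"
python3 -m crank '[[[-0.006,0,0,0,0,0],[-0.012,0,0,0,0,0],[-0.018,0,0,0,0,0],[-0.024,0,0,0,0,0],[-0.03,0,0,0,0,0]]]' >/dev/null
python3 - <<'E'
from h import *
st()
a=robot.grab_frame('top')[150:290,160:440];b=robot.grab_frame('scene')[150:340,140:420]
o=np.vstack([cv2.resize(a,(560,280)),cv2.copyMakeBorder(cv2.resize(b,(450,305)),0,0,0,110,0)])
cv2.imwrite('pics/v3.png',o[...,::-1])
E
```

```text
t 5.72 lane [-30.3 202.3] z 22.3 rot [-1.7985e+02 -5.0000e-02  8.3670e+01] F [-5.3  6.3] -1.8 gap 76.2
t 6.13 lane [-30.3 172.1] z 22.3 rot [-1.7985e+02 -5.0000e-02  8.3660e+01] F [-5.7  6.1] -1.9 gap 76.3
```

View pics/v3.png

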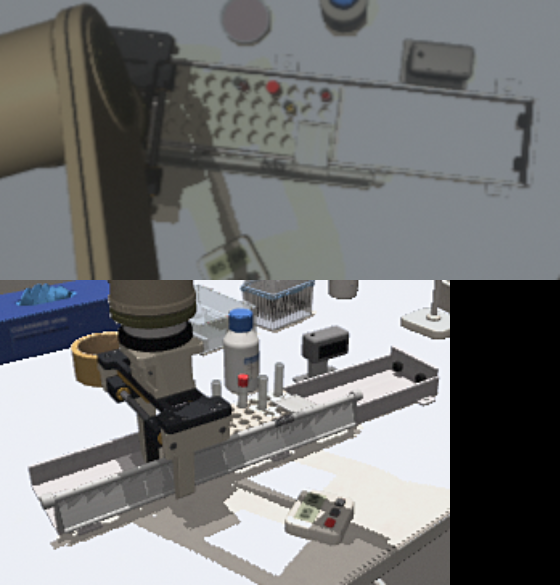

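The rack slides under the raised flap and the tubes stay clear of it. I'll continue.

```bash

for i in 1 2 3; do :; done
python3 -m crank '[[[-0.007,0,0,0,0,0],[-0.014,0,0,0,0,0],[-0.021,0,0,0,0,0],[-0.028,0,0,0,0,0],[-0.035,0,0,0,0,0]]]' >/dev/null
python3 -c "
from h import *
st()"
python3 -m crank '[[[-0.007,0,0,0,0,0],[-0.014,0,0,0,0,0],[-0.021,0,0,0,0,0],[-0.028,0,0,0,0,0],[-0.035,0,0,0,0,0]]]' >/dev/null
python3 -c "
from h import *
st()"
python3 -m crank '[[[-0.007,0,0,0,0,0],[-0.014,0,0,0,0,0],[-0.021,0,0,0,0,0],[-0.028,0,0,0,0,0],[-0.035,0,0,0,0,0]]]' >/dev/null
python3 - <<'E'
from h import *
st()
a=robot.grab_frame('top')[150:290,160:440];b=robot.grab_frame('scene')[150:340,140:420]
o=np.vstack([cv2.resize(a,(560,280)),cv2.copyMakeBorder(cv2.resize(b,(450,305)),0,0,0,110,0)])
cv2.imwrite('pics/v4.png',o[...,::-1])
E
```

```text
t 6.65 lane [-30.3 137.1] z 22.3 rot [-1.7985e+02 -6.0000e-02  8.3660e+01] F [-5.7  5.7] -0.7 gap 75.9
t 7.07 lane [-30.4 102.1] z 22.4 rot [-1.7984e+02 -6.0000e-02  8.3660e+01] F [-4.8  5.8] -0.5 gap 76.2
t 7.48 lane [-30.5  67.2] z 22.4 rot [-1.7984e+02 -7.0000e-02  8.3660e+01] F [-4.5  6.5] -0.5 gap 76.0
```

View pics/v4.png

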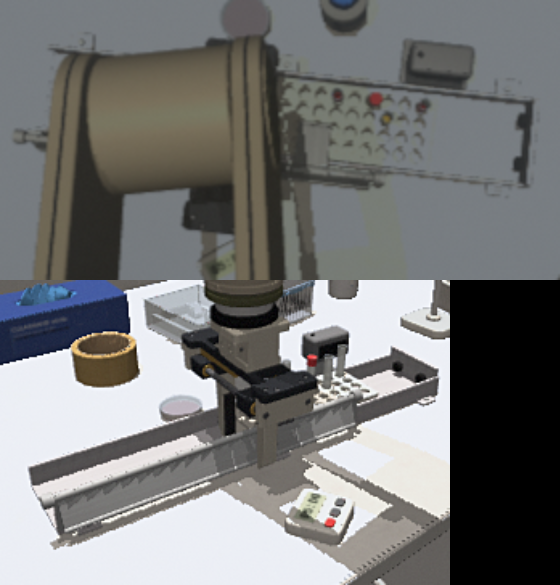

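The rack is halfway through and the gate is still open. I'll keep pushing and slow down near the stop.

```bash

python3 -m crank '[[[-0.007,0,0,0,0,0],[-0.014,0,0,0,0,0],[-0.021,0,0,0,0,0],[-0.028,0,0,0,0,0],[-0.035,0,0,0,0,0]]]' >/dev/null
python3 -c "
from h import *
st()"
python3 -m crank '[[[-0.007,0,0,0,0,0],[-0.014,0,0,0,0,0],[-0.021,0,0,0,0,0],[-0.028,0,0,0,0,0],[-0.035,0,0,0,0,0]]]' >/dev/null
python3 -c "
from h import *
st()"
python3 -m crank '[[[-0.005,0,0,0,0,0],[-0.010,0,0,0,0,0],[-0.015,0,0,0,0,0],[-0.019,0,0,0,0,0],[-0.022,0,0,0,0,0]]]' >/dev/null
python3 -c "
from h import *
st()"
python3 -m crank '[[[-0.001,0,0,0,0,0],[-0.002,0,0,0,0,0],[-0.003,0,0,0,0,0],[-0.004,0,0,0,0,0],[-0.005,0,0,0,0,0]]]' >/dev/null
python3 -c "
from h import *
st()"
```

```text
t 8.0 lane [-30.5  32.2] z 22.3 rot [-1.7983e+02 -7.0000e-02  8.3660e+01] F [-5.6  5.5] 0.2 gap 75.9
t 8.42 lane [-30.6  -2.8] z 22.4 rot [-1.7983e+02 -8.0000e-02  8.3650e+01] F [-5.6  6.8] 0.6 gap 75.8
t 8.83 lane [-30.6 -24.8] z 22.3 rot [-1.7982e+02 -8.0000e-02  8.3640e+01] F [-5.2  6.9] 0.6 gap 76.3
t 9.25 lane [-30.6 -28.5] z 22.4 rot [-179.82   -0.19   83.66] F [-5.9 16.5] 0.9 gap 76.3
```

```bash

python3 -m crank '[[[-0.001,0,0,0,0,0],[-0.002,0,0,0,0,0],[-0.002,0,0,0,0,0],[-0.002,0,0,0,0,0],[-0.002,0,0,0,0,0]]]' >/dev/null
python3 - <<'E'
from h import *
st()
a=robot.grab_frame('top')[160:250,300:440];b=robot.grab_frame('scene')[180:290,270:420]
o=np.vstack([cv2.resize(a,(420,270),interpolation=cv2.INTER_CUBIC),cv2.resize(b,(420,308),interpolation=cv2.INTER_CUBIC)])
cv2.imwrite('pics/v5.png',o[...,::-1])
E
```

```text
t 9.67 lane [-30.8 -28.7] z 22.4 rot [-179.82   -0.32   83.73] F [-5.6 19.9] 1.1 gap 76.4
```

View pics/v5.png

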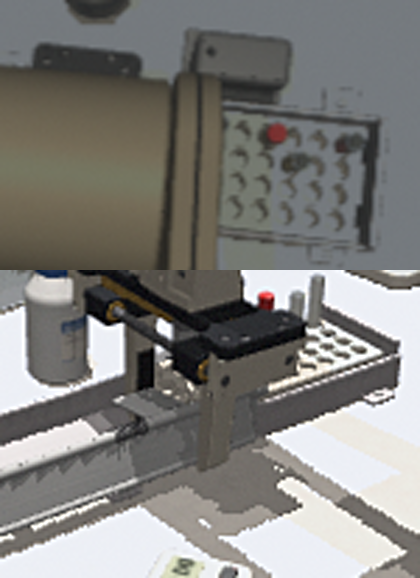

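The rack is against both bumpers and no longer moves under a higher push. Next I back off 5 mm along the bar, then lift straight up so the fingertip lets the bar down gradually.

```bash

python3 -m crank '[[[0.003,0,0,0,0,0],[0.006,0,0,0,0,0],[0.009,0,0,0,0,0],[0.009,0,0,0,0,0],[0.009,0,0,0,0,0]]]' >/dev/null
python3 -c "
from h import *
st()"
python3 -m crank '[[[0,0,-0.003,0,0,0],[0,0,-0.006,0,0,0],[0,0,-0.009,0,0,0],[0,0,-0.012,0,0,0],[0,0,-0.015,0,0,0]]]' >/dev/null
python3 -c "
from h import *
st()"
python3 -m crank '[[[0,0,-0.004,0,0,0],[0,0,-0.008,0,0,0],[0,0,-0.012,0,0,0],[0,0,-0.016,0,0,0],[0,0,-0.020,0,0,0]]]' >/dev/null
python3 -c "
from h import *
st()"
```

```text
t 10.18 lane [-30.6 -23.8] z 22.3 rot [-1.7981e+02  6.0000e-02  8.3680e+01] F [-6.3 -1.2] 0.6 gap 76.1
t 10.6 lane [-31.4 -23.7] z 36.7 rot [-1.7972e+02  3.0000e-02  8.3660e+01] F [-6.8  0.2] -1.0 gap 76.5
t 11.02 lane [-30.  -23.6] z 57.8 rot [-1.7989e+02  3.0000e-02  8.3650e+01] F [-0.7 -0.3] 0.1 gap 76.1
```

Force is gone. I'll lift well clear and check.

```bash

python3 -m crank '[[[0,0,-0.02,0,0,0],[0,0,-0.05,0,0,0],[0,0,-0.08,0,0,0],[0,0,-0.11,0,0,0],[0,0,-0.14,0,0,0]]]' >/dev/null
python3 -m crank '[[[0.03,0,0,0,0,0],[0.06,0,0,0,0,0],[0.09,0,0,0,0,0],[0.12,0,0,0,0,0],[0.16,0,0,0,0,0]]]' >/dev/null
python3 -m crank '[[[0,0,0,0,0,0],[0,0,0,0,0,0],[0,0,0,0,0,0],[0,0,0,0,0,0],[0,0,0,0,0,0]]]' >/dev/null
python3 - <<'E'
from h import *
st()
a=robot.grab_frame('top')[160:265,280:440];b=robot.grab_frame('scene')[170:320,150:420]
o=np.vstack([cv2.resize(a,(400,262),interpolation=cv2.INTER_CUBIC),cv2.resize(b,(400,222),interpolation=cv2.INTER_CUBIC)])
cv2.imwrite('pics/v6.png',o[...,::-1])
E
```

```text
t 12.27 lane [-28.6 135.5] z 198.4 rot [1.7998e+02 1.0000e-02 8.3560e+01] F [-0.5 -0.3] -0.6 gap 76.3
```

View pics/v6.png

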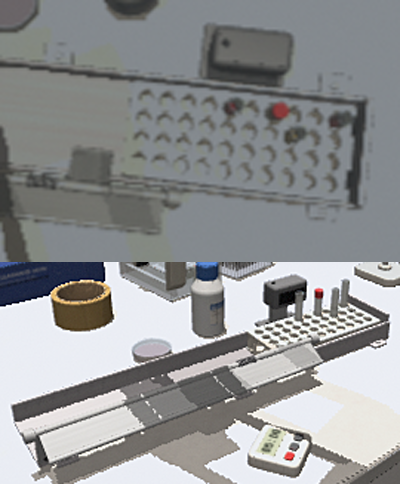

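The gate is shut, the rack is against the bumpers and all four tubes are standing. Handing in.

```bash
python3 - <<'E'
from h import *
print(lane(ray('top',280/2.5+280,110/2.5+160,80))+[0,27.5], robot.hand_in())
E
```

```text
the job is handed in; nothing more can be done
[  26.49871456 -137.6232377 ] None
```

I handed the job in at about 12 s of the 45 s allowed. The rack is home against the end stop (y ≈ -138 mm), the gate is shut behind it, the tubes are standing and the arm is clear; the hand-in returned no verdict.

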